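Pack the caddy for a cooler refit

TASK

Pack the caddy for a cooler refit: put the silver heatsink into the blue bin with its fins up, the small square black fan into the yellow bin, the red-and-white carton into the white bin and the red USB stick into the green bin, each lying flat on the floor of its bin. Leave the copper heatsink and the teal carton where they are.

Things in the scene. Friction and masses are not known exactly. Their poses are not given: they have to be found in the camera images.
- silver_heatsink_mid (a point): bare silver aluminium heatsink, 40 x 40 mm and 24 mm high, 0.12 kg, standing fins up on the grey work board (8 mm thick, where all six loose things start); this point is its centre, half-way up. The thin upright fins run along its y axis, so its outermost fins are the faces at +-x; z points up.
- fan_mid (a point): small square black cooling fan with a white hub label, 40 x 40 mm and 20 mm high, lying flat, 30 g; this point is its centre, half-way up; x and y along its sides, z up.
- red_carton_mid (a point): red-and-white closed carton lying flat: 62 mm along its x axis, 110 mm along y, 43 mm high, 90 g; this point is its centre, half-way up.
- usb_mid (a point): red USB stick, lying flat, 50 mm long along its y axis, 8 mm high; its red body is 18 mm wide along x and spans y = -13 to +25 mm from this point, the narrower 12 mm metal plug y = -25 to -13 mm. This point is half-way up, at the middle of the whole length. Weighs 12 g.
- copper_heatsink_mid (a point): look-alike that stays: copper-coloured heatsink, 40 x 40 x 24 mm, fins up, loose; this point is its centre.
- teal_carton_mid (a point): look-alike that stays: teal (dark blue-green) closed carton lying on the board, loose, 60 mm along its x axis, 95 mm along y, 22 mm high; this point is its centre.
- blue_bin_floor (a point): blue bin, a shallow open tray fixed in the aluminium caddy: inside 82 (along x) x 126 mm (along y), walls 3 mm thick, 12 mm high above its floor. This point: centre of its floor, 22 mm above the table; z up. The four bins sit two by two, centres 92 mm apart along x, 135 mm along y; colours swap places. Caddy 194 x 282 mm on feet, rim lower than the bins, low loop handles on its long sides.
- yellow_bin_floor (a point): yellow bin, a shallow open tray fixed in the aluminium caddy: inside 82 (along x) x 126 mm (along y), walls 3 mm thick, 12 mm high above its floor. This point: centre of its floor, 22 mm above the table; z up. The four bins sit two by two, centres 92 mm apart along x, 135 mm along y; colours swap places. Caddy 194 x 282 mm on feet, rim lower than the bins, low loop handles on its long sides.
- white_bin_floor (a point): white bin, a shallow open tray fixed in the aluminium caddy: inside 82 (along x) x 126 mm (along y), walls 3 mm thick, 12 mm high above its floor. This point: centre of its floor, 22 mm above the table; z up. The four bins sit two by two, centres 92 mm apart along x, 135 mm along y; colours swap places. Caddy 194 x 282 mm on feet, rim lower than the bins, low loop handles on its long sides.
- green_bin_floor (a point): green bin, a shallow open tray fixed in the aluminium caddy: inside 82 (along x) x 126 mm (along y), walls 3 mm thick, 12 mm high above its floor. This point: centre of its floor, 22 mm above the table; z up. The four bins sit two by two, centres 92 mm apart along x, 135 mm along y; colours swap places. Caddy 194 x 282 mm on feet, rim lower than the bins, low loop handles on its long sides.

How it is judged:
By the outcome, as a careful person would: the job done as asked, in the order asked, and still so for the second after the job is handed in, with the robot touching nothing.
It also fails if it takes over 109 s, if anything falls off the work surface, if the arm or the gripper's body presses on something with over 40 N, if the wrist force passes 120 N, or if a joint passes its speed limit or range.

ROBOT

A 7-joint arm with a two-finger parallel gripper is mounted at the origin on a cart in front of the work surface, level with it; the furniture and walls round the work are solid. World frame = base frame: x ahead of the robot, y to its left, z up, the work surface at z = 0. Lengths are in m, angles in rad, forces in N, time in s.
With the tool pointing down it reaches from about 0.4 to 0.85 m from the base axis. Payload 10.4 kg.
Tool frame: the origin (TCP) lies midway between the tips of the shut fingers; the grasp point (between the pads) lies 19 mm behind it; y points along the fingers, z is the direction in which the jaws open and shut, and the axes are right-handed (so a half turn about y gives the same grasp; the last joint's range is limited). The gripper opens to 85 mm and grips with 20 to 120 N. Pads are 22 mm wide; open, the fingers measure 114 mm over their backs; the gripper's body (76 mm by 85 mm) begins 54 mm behind the grasp point. The pads swing forward as they close: fully open they stand 13 mm farther back than shut.
Start: joints at [-1.211, 0.332, -0.065, 1.46, 0.022, 1.35, -0.088], TCP at [0.233, 0.58, 0.231] pointing down, gripper open.
Joint ranges: [-2.6, 2.6], [-0.5, 2.12], [-1.47, 1.34], [0.16, 2.42], [-1.27, 4.41], [0.06, 2.06], [-2.6, 2.6]. Speed limits (rad/s): [2.22, 2.22, 2.79, 2.79, 3.14, 3.14, 3.14].

INTERFACE

Orientations are given as a unit quaternion [x, y, z, w].
In Python, from bench import manip, vision, workorder gives the robot as it stands.
- The arm moves only by the tool apply_moves, never from a script. Its argument "deltas" is a list of rows, each a list of 3 entries, a list of its own where there are three numbers: the turn, a rotation vector about the world's x, y, z in rad, then the shift along the world's x, y, z in m, then the closure, from -1 (fully open) to 1 (shut). A call has exactly 10 rows; each row shifts and turns the pose as measured when the row begins; what a row does not reach is not made up. A row lasts 1/8 s, in which the tool goes at most 62.5 mm and 10.7 degrees, less where a joint would pass 70% of its speed; a pose out of reach is approached as far as the arm can. A call with a gripper value outside its range is refused whole. The fingers move at their own pace and stop on an object; "grip_force" is the grip in N (left out, the last holds). Time passes only in rows, so rows that do not move let the fingers close, or fill a call up. It gives the time, the measured TCP pose, the force and the opening at its end, in the units of the state.
- manip.observe(): the state, without advancing time (a new reading comes with each control period).
- vision.snapshot(name): name is "scene" or "top" or "wrist"; returns a dict with "frame" (480x640x3 uint8, red, green, blue), "fov_y" (degrees; the focal length in pixels is half the picture's height over the tangent of half this angle, whatever the lens; pixels are square), "cx", "cy" (the principal point, pixels), "view" (4x4, takes a point from world to camera coordinates); the wrist camera has in their place "T_tool_cam" (4x4, takes a point from camera to tool coordinates, whose origin is the TCP and whose axes are the tool frame's). Camera axes: x right, y down, z forward; pixel columns grow to the right and rows downward; lengths in m; the calibration is good to about 2 mm. A picture is of the moment at which its call begins: read the wrist's pose just before it. There is no depth.
- workorder.hand_in(): hands the job in, once; it reports no verdict.
The state is a dict: "t": time; "qpos": joint angles; "qvel": joint speeds; "effort": joint torques, N m; "ee_pos": TCP position; "orientation": TCP orientation; "force": force on the tool from outside, world axes, zero at the start; "ft_torque": the same for the moment, N m; "gripper_width": finger opening in m.
Only numpy, scipy, OpenCV 4.12 (cv2) and the standard library are available. Lean on these libraries where they do the work, as an engineer would, in place of code of your own. Each camera call takes 0.05 s, during which the arm holds its last target. There are 200 camera calls.

## Working session

There is one attempt and no reset: what is moved stays moved. The work goes in short steps, Python scripts to look and compute and a tool call to move; the robot and the scene stay as the last step left them, time stands still between calls to the robot, and variables do not carry over. Pictures are saved under pics/ and viewed, on a budget of 14 in all, crops included, one or two more only if the job needs it, and the job is handed in when it is done.

Besides the shell and the picture viewer there is one more tool, called after ">>>" as name(argument=value, ...) on one line, values as JSON. apply_moves: Moves the arm, as the interface text tells. Its arguments: {"type":"object","properties":{"deltas":{"type":"array"},"grip_force":{"type":"number"}},"required":["deltas"]}

```bash
ls; mkdir -p pics
cat > h.py <<'E'
import numpy as np, cv2, json
from scipy.spatial.transform import Rotation as R
from bench import manip, vision, workorder
def snap(name,fn):
    s=manip.observe(); d=vision.snapshot(name)
    cv2.imwrite('pics/'+fn+'.png',cv2.cvtColor(d['frame'],cv2.COLOR_RGB2BGR))
    f=240/np.tan(np.radians(d['fov_y'])/2)
    if name=='wrist':
        T=np.eye(4);T[:3,:3]=R.from_quat(s['orientation']).as_matrix();T[:3,3]=s['ee_pos']
        T=T@np.array(d['T_tool_cam'])
    else: T=np.linalg.inv(np.array(d['view']))
    c=dict(f=f,cx=d['cx'],cy=d['cy'],T=T.tolist()); json.dump(c,open('pics/'+fn+'.json','w')); return s
def w(fn,u,v,z):
    c=json.load(open('pics/'+fn+'.json'));T=np.array(c['T'])
    r=T[:3,:3]@np.array([(u-c['cx'])/c['f'],(v-c['cy'])/c['f'],1]);o=T[:3,3]
    return (o+r*(z-o[2])/r[2]).round(4)
E
python3 - <<'E'
from h import *
s=snap('top','top0');snap('scene','scene0')
print({k:np.round(v,3).tolist() for k,v in s.items()}); print(R.from_quat(s['orientation']).as_matrix().round(3))
for n in('top0','scene0'):print(np.round(json.load(open(f'pics/{n}.json'))['T'],3).tolist())
E
```

```text
pics
{'t': 0.0, 'qpos': [-1.211, 0.333, -0.065, 1.461, 0.022, 1.35, -0.089], 'qvel': [-0.0, 0.001, 0.001, -0.001, -0.0, 0.002, -0.0], 'effort': [0.001, -62.545, 0.05, -39.162, 0.016, 0.01, 0.0], 'ee_pos': [0.233, 0.579, 0.231], 'orientation': [0.695, -0.135, 0.134, -0.694], 'force': [0.314, -0.767, 0.059], 'ft_torque': [0.011, -0.043, 0.025], 'gripper_width': 0.086}
[[ 0.928 -0.     0.373]
 [-0.373 -0.001  0.928]
 [ 0.    -1.    -0.001]]
[[0.01, -0.991, 0.136, 0.336], [-1.0, -0.011, -0.005, -0.014], [0.006, -0.136, -0.991, 1.652], [0.0, 0.0, 0.0, 1.0]]
[[0.88, -0.242, 0.409, 0.096], [-0.475, -0.406, 0.781, -0.838], [-0.023, -0.881, -0.472, 0.566], [0.0, 0.0, 0.0, 1.0]]
```

View pics/top0.png

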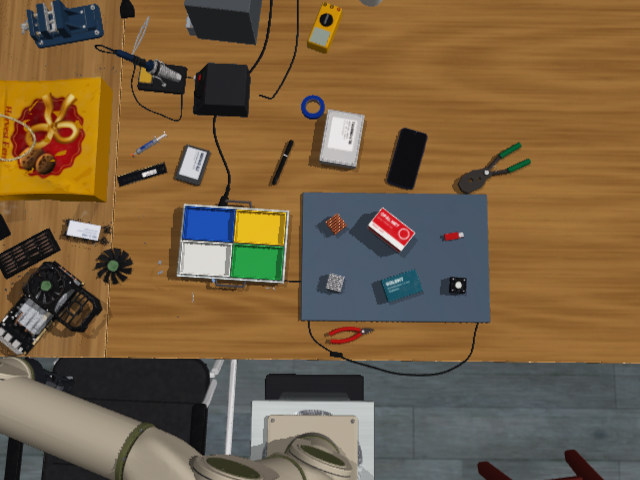

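View pics/scene0.png

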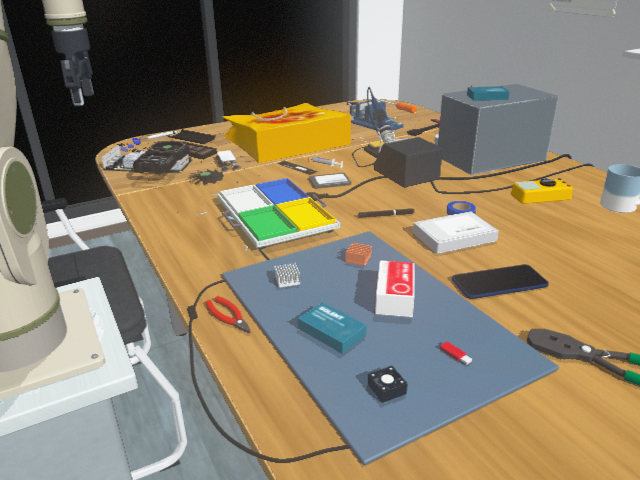

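Run:
```python
from h import *
im=cv2.imread('pics/top0.png')[185:330,300:495]
cv2.imwrite('pics/c1.png',cv2.resize(im,None,fx=4,fy=4,interpolation=cv2.INTER_CUBIC))
for n,(u,v),z in [('bluebin',(210,224),.022),('yel',(260,227),.022),('whi',(206,258),.022),('grn',(257,261),.022),('cad TL',(183,206),.03),('TR',(289,210),.03),('BL',(178,277),.03),('BR',(285,284),.03),('cop',(336,224),.02),('silv',(336,283),.02),('usb',(453,237),.012),('fan',(457,285),.018),('teal',(401,286),.03),('red',(392,229),.051)]: print(n,w('top0',u,v,z))
```

```text
bluebin [0.6098 0.2775 0.022 ]
yel [0.6032 0.1445 0.022 ]
whi [0.5188 0.2849 0.022 ]
grn [0.5123 0.1502 0.022 ]
cad TL [0.6561 0.3494 0.03  ]
TR [0.6485 0.0679 0.03  ]
BL [0.4671 0.3547 0.03  ]
BR [0.4519 0.0749 0.03  ]
cop [ 0.614  -0.0575  0.02  ]
silv [ 0.4567 -0.0586  0.02  ]
usb [ 0.5837 -0.3707  0.012 ]
fan [ 0.455  -0.3777  0.018 ]
teal [ 0.4499 -0.2284  0.03  ]
red [ 0.5971 -0.2031  0.051 ]
```

View pics/c1.png

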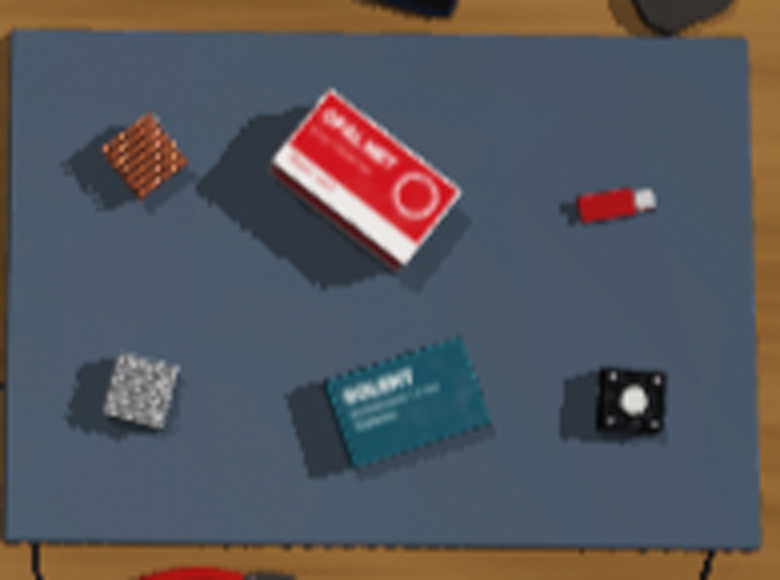

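>>> apply_moves(deltas=[[[0,0,0],[0.021,-0.058,0],-1],[[0,0,0],[0.021,-0.058,0],-1],[[0,0,0],[0.021,-0.058,0],-1],[[0,0,0],[0.021,-0.058,0],-1],[[0,0,0],[0.021,-0.058,0],-1],[[0,0,0],[0.021,-0.058,0],-1],[[0,0,0],[0.021,-0.058,0],-1],[[0,0,0],[0.021,-0.058,0],-1],[[0,0,0],[0.021,-0.058,0],-1],[[0,0,0],[0.021,-0.058,0],-1]], grip_force=40)

```text
t: 1.35
ee_pos: [0.4398, -0.0082, 0.2268]
orientation: [0.696, -0.133, 0.131, -0.694]
force: [1.6, 0.7, -0.0]
gripper_width: 0.0854
```

Run:
```python
from h import *
s=snap('wrist','w1'); print(s['ee_pos'],s['qpos'])
d=vision.snapshot('wrist');print(np.round(d['T_tool_cam'],4).tolist(),d['fov_y'])
```

```text
[ 0.43976708 -0.00821518  0.22684385] [-0.62947217 -0.11685539  0.51115163  1.94696427  0.06102948  1.30035282
  1.05743166]
[[-0.0011, 0.9573, 0.2891, -0.0741], [0.0004, -0.2891, 0.9573, -0.1422], [1.0, 0.0011, -0.0, -0.001], [0.0, 0.0, 0.0, 1.0]] 58.15274642506797
```

View pics/w1.png

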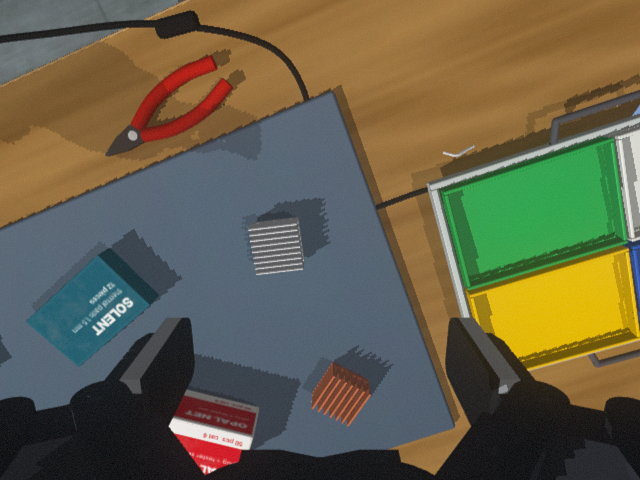

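Run:
```python
from h import *
p=[w('w1',*q,.032) for q in [(249,222),(299,218),(303,270),(256,275)]];print(p,np.mean(p,0))
e=p[1]-p[0]+p[2]-p[3];print('fin dir deg',np.degrees(np.arctan2(e[1],e[0])))
e=p[2]-p[1]+p[3]-p[0];print('perp deg',np.degrees(np.arctan2(e[1],e[0])))
for q in [(441,193),(613,140),(622,250),(468,290),(487,362)]:print(q,w('w1',*q,.022))
```

```text
[array([ 0.4273, -0.0659,  0.032 ]), array([ 0.4389, -0.0273,  0.032 ]), array([ 0.4812, -0.0409,  0.032 ]), array([ 0.471 , -0.0791,  0.032 ])] [ 0.4546 -0.0533  0.032 ]
fin dir deg 74.15318586606597
perp deg -17.3084915760351
(441, 193) [0.4637 0.0865 0.022 ]
(613, 140) [0.4726 0.2237 0.022 ]
(622, 250) [0.5658 0.2141 0.022 ]
(468, 290) [0.5537 0.0836 0.022 ]
(487, 362) [0.6286 0.0803 0.022 ]
```

>>> apply_moves(deltas=[[[0,0,-0.18],[0.002,-0.005,-0.015],-1],[[0,0,-0.18],[0.002,-0.005,-0.015],-1],[[0,0,-0.18],[0.002,-0.005,-0.015],-1],[[0,0,-0.18],[0.002,-0.005,-0.015],-1],[[0,0,-0.18],[0.002,-0.005,-0.015],-1],[[0,0,-0.18],[0.002,-0.005,-0.015],-1],[[0,0,-0.18],[0.002,-0.005,-0.015],-1],[[0,0,-0.18],[0.001,-0.005,-0.015],-1],[[0,0,-0.03],[0,-0.005,-0.01],-1],[[0,0,0],[0,0,0],-1]])

```text
t: 2.7
ee_pos: [0.4536, -0.0576, 0.0911]
orientation: [-0.414, 0.577, -0.572, 0.411]
force: [0.2, -0.4, -0.3]
gripper_width: 0.0857
```

```bash
cat >> h.py <<'E'
def st():
    s=manip.observe();m=R.from_quat(s['orientation']).as_matrix()
    print('t',round(s['t'],2),'pos',np.round(s['ee_pos'],4),'jaw',round(np.degrees(np.arctan2(m[1,2],m[0,2])),1),'tilt',m[:2,1].round(3),'q',np.round(s['qpos'],2),'w',round(s['gripper_width'],4))
E
python3 - <<'E'
from h import *
st();snap('wrist','w2')
E
```

```text
t 2.7 pos [ 0.4536 -0.0576  0.0911] jaw -18.7 tilt [-0.007  0.003] q [-0.52  0.1   0.58  2.07 -0.07  0.99 -0.23] w 0.0857
```

View pics/w2.png

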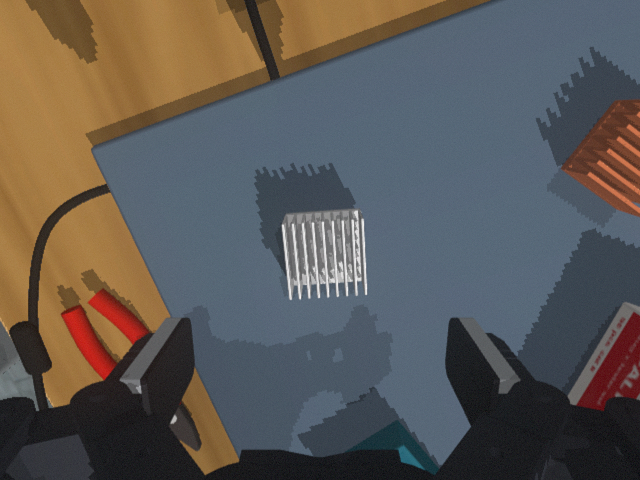

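Run:
```python
from h import *
p=[w('w2',*q,.032) for q in [(283,222),(358,218),(366,294),(291,299)]];print(p,np.mean(p,0))
for a,b in((0,1),(3,2),(0,3),(1,2)): e=p[b]-p[a];print(np.linalg.norm(e),np.degrees(np.arctan2(e[1],e[0])))
```

```text
[array([ 0.4434, -0.0304,  0.032 ]), array([ 0.4782, -0.04  ,  0.032 ]), array([ 0.4704, -0.0789,  0.032 ]), array([ 0.4335, -0.0695,  0.032 ])] [ 0.456375 -0.0547    0.032   ]
0.03609986149557917 -15.422161318738674
0.038078471607983416 -14.291700664730945
0.0403338567459151 -104.20850927330194
0.039674298985615364 -101.33825465634669
```

>>> apply_moves(deltas=[[[0.004,0.007,0.07],[0.002,0.003,-0.02],-1],[[0,0,0],[0,0,-0.03],-1],[[0,0,0],[0,0,-0.025],-1],[[0,0,0],[0,0,-0.007],-1],[[0,0,0],[0,0,0],1],[[0,0,0],[0,0,0],1],[[0,0,0],[0,0,0],1],[[0,0,0],[0,0,0],1],[[0,0,0],[0,0,0],1],[[0,0,0],[0,0,0],1]])

```text
t: 4.0
ee_pos: [0.4607, -0.052, 0.0136]
orientation: [-0.436, 0.56, -0.552, 0.438]
force: [0.6, 0.1, -1.1]
gripper_width: 0.0392
```

```bash
python3 -c "
from h import *
st()"
```

```text
t 4.0 pos [ 0.4607 -0.052   0.0136] jaw -13.7 tilt [-0.004  0.01 ] q [-0.48  0.27  0.55  2.11 -0.2   0.82 -0.04] w 0.0392
```

>>> apply_moves(deltas=[[[0,0,0],[0,0,0.05],1],[[0,0,0.17],[0,0.01,0.05],1],[[0,0,0.18],[0.02,0.045,0.02],1],[[0,0,0.18],[0.02,0.045,0],1],[[0,0,0.18],[0.02,0.045,0],1],[[0,0,0.18],[0.02,0.045,0],1],[[0,0,0.18],[0.02,0.045,0],1],[[0,0,0.18],[0.02,0.045,0],1],[[0,0,0.18],[0.02,0.04,0],1],[[0,0,0.18],[0.01,0.02,0],1]])

```text
t: 5.25
ee_pos: [0.6117, 0.2976, 0.1362]
orientation: [0.707, -0.057, 0.051, -0.703]
force: [-0.8, -0.1, -0.8]
gripper_width: 0.0402
```

```bash
python3 -c "
from h import *
st();snap('wrist','w3')"
```

```text
t 5.25 pos [0.6117 0.2976 0.1362] jaw 81.2 tilt [-0.008 -0.004] q [-0.67  0.52  0.21  1.42 -0.11  1.23  0.97] w 0.0402
```

View pics/w3.png

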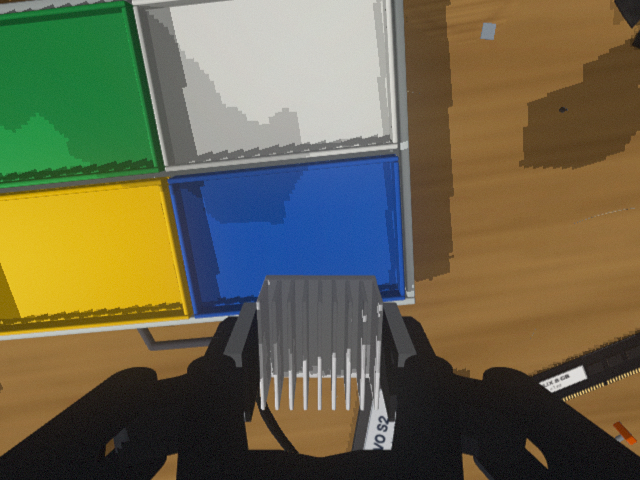

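Run:
```python
from h import *
p=np.array([w('w3',*q,.034) for q in [(168,179),(398,156),(404,300),(191,316)]]);print(p,p.mean(0))
for a,b in((0,1),(3,2),(0,3),(1,2)): e=p[b]-p[a];print(np.linalg.norm(e),np.degrees(np.arctan2(e[1],e[0])))
print('centre',w('w3',165,174,.034), 'topcam cad',[w('top0',233.3,242.5,.034)])
```

```text
[[0.5598 0.2171 0.034 ]
 [0.5667 0.3474 0.034 ]
 [0.654  0.3423 0.034 ]
 [0.645  0.2101 0.034 ]] [0.606375 0.279225 0.034   ]
0.13048256588525534 86.96874934346674
0.13250599986415706 86.1053889824867
0.08548707504646541 -4.696850448962461
0.08744884218787581 -3.343376144327126
centre [0.5568 0.2162 0.034 ] topcam cad [array([0.5592, 0.2125, 0.034 ])]
```

>>> apply_moves(deltas=[[[0.004,-0.008,0.09],[-0.005,-0.019,-0.01],1],[[0,0,0],[0,0,-0.04],1],[[0,0,0],[0,0,-0.03],1],[[0,0,0],[0,0,-0.015],1],[[0,0,0],[0,0,-0.006],1],[[0,0,0],[0,0,0],1],[[0,0,0],[0,0,0],1],[[0,0,0],[0,0,0],1],[[0,0,0],[0,0,0],1],[[0,0,0],[0,0,0],1]])

```text
t: 6.55
ee_pos: [0.6084, 0.2814, 0.0347]
orientation: [-0.706, 0.016, -0.019, 0.708]
force: [-0.0, -0.5, -2.0]
gripper_width: 0.0397
```

```bash
python3 -c "
from h import *
st();print(manip.observe()['force'])"
```

```text
t 6.55 pos [0.6084 0.2814 0.0347] jaw 87.1 tilt [0.004 0.002] q [-0.63  0.59  0.18  1.54 -0.12  1.02  1.1 ] w 0.0397
[-0.03746756 -0.50600124 -1.96344611]
```

>>> apply_moves(deltas=[[[0,0,0],[0,0,-0.0055],1],[[0,0,0],[0,0,0],1],[[0,0,0],[0,0,0],-0.4],[[0,0,0],[0,0,0],-0.4],[[0,0,0],[0,0,0],-0.4],[[0,0,0],[0,0,0.03],-0.4],[[0,0,0],[0,0,0.05],-0.4],[[0,0,0],[0,0,0.05],-0.7],[[0,0,-0.17],[-0.014,-0.05,0],-1],[[0,0,-0.17],[-0.014,-0.058,0],-1]])

```text
t: 7.8
ee_pos: [0.5791, 0.1761, 0.1629]
orientation: [-0.692, 0.136, -0.139, 0.695]
force: [1.6, -1.1, 0.8]
gripper_width: 0.0854
```

>>> apply_moves(deltas=[[[0,0,-0.17],[-0.014,-0.059,0],-1],[[0,0,-0.17],[-0.014,-0.059,0],-1],[[0,0,-0.17],[-0.014,-0.059,0],-1],[[0,0,-0.17],[-0.014,-0.059,0],-1],[[0,0,-0.17],[-0.014,-0.059,0],-1],[[0,0,-0.17],[-0.014,-0.059,0],-1],[[0,0,-0.17],[-0.014,-0.059,0],-1],[[0,0,0],[-0.014,-0.059,0],-1],[[0,0,0],[-0.01,-0.04,0],-1],[[0,0,0],[0,0,0],-1]])

```text
t: 9.05
ee_pos: [0.4499, -0.356, 0.1678]
orientation: [0.483, -0.509, 0.521, -0.487]
force: [0.8, 0.3, -0.3]
gripper_width: 0.0852
```

```bash
python3 -c "
from h import *
st();snap('wrist','w4');snap('top','t4')
a=cv2.imread('pics/w4.png');b=cv2.imread('pics/t4.png')[200:290,170:300];b=cv2.resize(b,(433,300),interpolation=cv2.INTER_CUBIC)
c=np.zeros((600,640,3),np.uint8);c[:300,:640]=a[100:400];c[300:,:433]=b;cv2.imwrite('pics/c4.png',c)"
```

```text
t 9.05 pos [ 0.4499 -0.356   0.1678] jaw -3.4 tilt [ 0.017 -0.008] q [-0.04  0.3   0.75  1.73 -0.23  1.18  0.72] w 0.0852
```

View pics/c4.png

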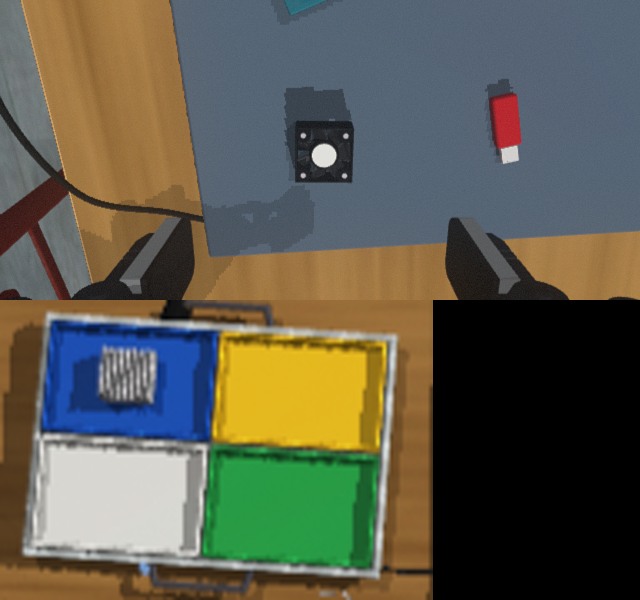

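Run:
```python
from h import *
p=np.array([w('w4',*q,.028) for q in [(303,236),(346,236),(346,276),(303,276)]]);print(p,p.mean(0))
for a,b in((0,1),(3,2),(0,3),(1,2)): e=p[b]-p[a];print(np.linalg.norm(e),np.degrees(np.arctan2(e[1],e[0])))
p=np.array([w('w4',*q,.016) for q in [(504,194.5),(508.5,247.5),(511,262)]]);print(p,np.degrees(np.arctan2(*(p[0]-p[1])[[1,0]])), (p[0]+p[2])/2)
```

```text
[[ 0.44   -0.3636  0.028 ]
 [ 0.4691 -0.3655  0.028 ]
 [ 0.468  -0.3946  0.028 ]
 [ 0.4379 -0.3927  0.028 ]] [ 0.45375 -0.3791   0.028  ]
0.02916196152524725 -3.7356591266176893
0.03015990716166084 -3.6118850092230086
0.029175674799394116 -94.12759170251171
0.02912078295650721 -92.16478915345348
[[ 0.5805 -0.346   0.016 ]
 [ 0.5864 -0.385   0.016 ]
 [ 0.589  -0.3962  0.016 ]] 98.60259179711028 [ 0.58475 -0.3711   0.016  ]
```

>>> apply_moves(deltas=[[[0.008,0.017,0],[0.004,-0.023,-0.03],-1],[[0,0,0],[0,0,-0.045],-1],[[0,0,0],[0,0,-0.045],-1],[[0,0,0],[0,0,-0.025],-1],[[0,0,0],[0,0,-0.006],-1],[[0,0,0],[0,0,0],-1],[[0,0,0],[0,0,0],-1],[[0,0,0],[0,0,0],-1],[[0,0,0],[0,0,0],-1],[[0,0,0],[0,0,0],-1]])

```text
t: 10.4
ee_pos: [0.4655, -0.3667, 0.017]
orientation: [0.487, -0.508, 0.511, -0.494]
force: [0.4, -0.5, -0.5]
gripper_width: 0.0852
```

```bash
python3 -c "
from h import *
st()"
```

```text
t 10.4 pos [ 0.4655 -0.3667  0.017 ] jaw -2.2 tilt [0.01  0.005] q [ 0.08  0.54  0.65  1.79 -0.41  0.94  0.87] w 0.0852
```

>>> apply_moves(deltas=[[[0,0.01,0],[-0.008,-0.01,0],-1],[[0,0,0],[-0.004,-0.003,-0.008],-1],[[0,0,0],[0,0,0],-1],[[0,0,0],[0,0,0],1],[[0,0,0],[0,0,0],1],[[0,0,0],[0,0,0],1],[[0,0,0],[0,0,0],1],[[0,0,0],[0,0,0],1],[[0,0,0],[0,0,0],1],[[0,0,0],[0,0,0],1]], grip_force=30)

```text
t: 11.65
ee_pos: [0.4526, -0.3807, 0.0085]
orientation: [-0.489, 0.511, -0.508, 0.491]
force: [-0.6, 0.7, 0.5]
gripper_width: 0.0398
```

```bash
python3 -c "
from h import *
st()"
```

```text
t 11.65 pos [ 0.4526 -0.3807  0.0085] jaw -2.2 tilt [-0.001  0.005] q [ 0.11  0.56  0.65  1.79 -0.41  0.93  0.9 ] w 0.0398
```

>>> apply_moves(deltas=[[[0,0,0],[0,0,0.05],1],[[0,0,0.16],[0.003,0.02,0.05],1],[[0,0,0.17],[0.016,0.056,0.01],1],[[0,0,0.17],[0.016,0.056,0],1],[[0,0,0.17],[0.016,0.056,0],1],[[0,0,0.17],[0.016,0.056,0],1],[[0,0,0.17],[0.016,0.056,0],1],[[0,0,0.17],[0.016,0.056,0],1],[[0,0,0.17],[0.016,0.056,0],1],[[0,0,0.17],[0.016,0.056,0],1]])

```text
t: 12.9
ee_pos: [0.5836, 0.0967, 0.1238]
orientation: [0.707, -0.017, 0.019, -0.707]
force: [0.5, -0.5, 0.4]
gripper_width: 0.0393
```

```bash
python3 -c "
from h import *
st()"
```

```text
t 12.9 pos [0.5836 0.0967 0.1238] jaw 87.0 tilt [ 0.003 -0.001] q [-0.46  0.34  0.27  1.7  -0.1   1.11  1.35] w 0.0393
```

>>> apply_moves(deltas=[[[0,0,0],[0.014,0.045,0],1],[[0,0,0],[0,0,-0.015],1],[[0,0,0],[0,0,-0.025],1],[[0,0,0],[0,0,-0.025],1],[[0,0,0],[0,0,-0.01],1],[[0,0,0],[0,0,0],1],[[0,0,0],[0,0,0],1],[[0,0,0],[0,0,0],1],[[0,0,0],[0,0,0],1],[[0,0,0],[0,0,0],1]])

```text
t: 14.15
ee_pos: [0.599, 0.1463, 0.0485]
orientation: [-0.706, 0.014, -0.018, 0.707]
force: [-0.0, -0.1, -0.6]
gripper_width: 0.0392
```

```bash
python3 -c "
from h import *
st()"
```

```text
t 14.15 pos [0.599  0.1463 0.0485] jaw 87.4 tilt [0.006 0.001] q [-0.5   0.47  0.23  1.69 -0.13  0.98  1.3 ] w 0.0392
```

>>> apply_moves(deltas=[[[0,0,0],[0,0,-0.018],1],[[0,0,0],[0,0,-0.0075],1],[[0,0,0],[0,0,0],1],[[0,0,0],[0,0,0],-0.4],[[0,0,0],[0,0,0],-0.4],[[0,0,0],[0,0,0],-0.4],[[0,0,0],[0,0,0.03],-0.4],[[0,0,0],[0,0,0.05],-0.4],[[0,0,-0.15],[0,-0.02,0.06],-0.7],[[0,0,-0.18],[0,-0.05,0.03],-1]])

```text
t: 15.4
ee_pos: [0.5953, 0.0791, 0.1908]
orientation: [-0.694, 0.133, -0.131, 0.695]
force: [2.3, -0.4, -0.4]
gripper_width: 0.0852
```

>>> apply_moves(deltas=[[[0,0,-0.185],[0,-0.045,0],-1],[[0,0,-0.185],[0,-0.045,0],-1],[[0,0,-0.185],[0,-0.045,0],-1],[[0,0,-0.185],[0,-0.045,0],-1],[[0,0,-0.185],[0,-0.045,0],-1],[[0,0,-0.185],[0,-0.04,0],-1],[[0,0,-0.185],[0,0,0],-1],[[0,0,-0.185],[0,0,0],-1],[[0,0,-0.185],[0,0,0],-1],[[0,0,-0.185],[0,0,0],-1]])

```text
t: 16.65
ee_pos: [0.5941, -0.1998, 0.1941]
orientation: [0.304, -0.636, 0.641, -0.303]
force: [0.2, 0.9, -0.7]
gripper_width: 0.0855
```

```bash
python3 -c "
from h import *
st();snap('wrist','w5');snap('top','t5')
a=cv2.imread('pics/w5.png');b=cv2.imread('pics/t5.png')[200:290,170:300];b=cv2.resize(b,(260,180),interpolation=cv2.INTER_CUBIC)
c=np.zeros((600,640,3),np.uint8);c[:420,:640]=a[:420];c[420:,:260]=b;cv2.imwrite('pics/c5.png',c)"
```

```text
t 16.65 pos [ 0.5941 -0.1998  0.1941] jaw -39.1 tilt [ 0.002 -0.007] q [-0.34  0.43  0.78  1.55 -0.3   1.29 -0.2 ] w 0.0855
```

View pics/c5.png

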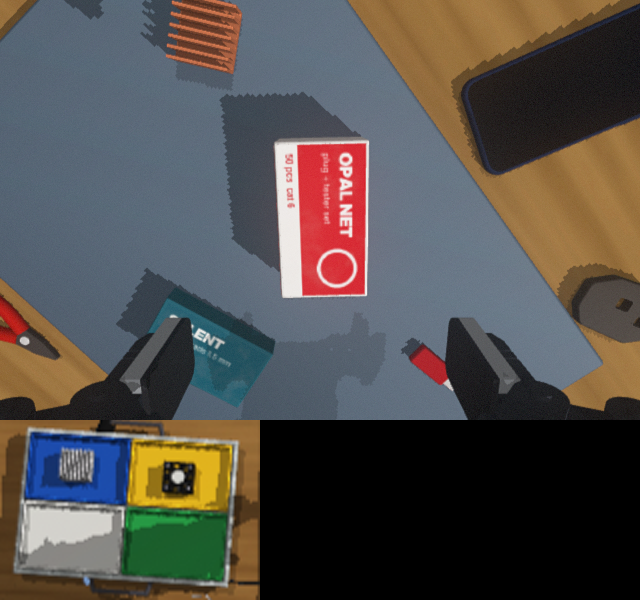

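Run:
```python
from h import *
p=np.array([w('w5',*q,.051) for q in [(276,143),(368,142),(366,296),(283,297)]]);print(p,p.mean(0))
for a,b in((0,1),(3,2),(0,3),(1,2)): e=p[b]-p[a];print(np.linalg.norm(e),np.degrees(np.arctan2(e[1],e[0])))
```

```text
[[ 0.6067 -0.1412  0.051 ]
 [ 0.6531 -0.1781  0.051 ]
 [ 0.5868 -0.2632  0.051 ]
 [ 0.5402 -0.2262  0.051 ]] [ 0.5967   -0.202175  0.051   ]
0.059283808919468065 -38.49377774551865
0.05950260498499201 -38.449273528899305
0.10792242584375134 -128.03795373439073
0.10787817202752371 -127.92156557539843
```

>>> apply_moves(deltas=[[[-0.007,0.002,0.015],[0.002,-0.002,-0.04],-1],[[0,0,0],[0,0,-0.045],-1],[[0,0,0],[0,0,-0.03],-1],[[0,0,0],[0,0,0],-1],[[0,0,0],[0,0,0],-1],[[0,0,0],[0,0,0],-1],[[0,0,0],[0,0,0],-1],[[0,0,0],[0,0,0],-1],[[0,0,0],[0,0,0],-1],[[0,0,0],[0,0,0],-1]])

```text
t: 18.0
ee_pos: [0.5991, -0.202, 0.0814]
orientation: [0.318, -0.626, 0.638, -0.318]
force: [-0.1, -0.2, 0.0]
gripper_width: 0.0853
```

```bash
python3 -c "
from h import *
st()"
```

```text
t 18.0 pos [ 0.5991 -0.202   0.0814] jaw -36.6 tilt [ 0.008 -0.015] q [-0.29  0.54  0.71  1.65 -0.38  1.08 -0.11] w 0.0853
```

>>> apply_moves(deltas=[[[0.015,0.008,-0.028],[-0.003,0,0],-1],[[0,0,0],[0,0,-0.025],-1],[[0,0,0],[0,0,-0.025],-1],[[0,0,0],[0,0,-0.012],-1],[[0,0,0],[0,0,0],-1],[[0,0,0],[0,0,0],1],[[0,0,0],[0,0,0],1],[[0,0,0],[0,0,0],1],[[0,0,0],[0,0,0],1],[[0,0,0],[0,0,0],1]], grip_force=30)

```text
t: 19.25
ee_pos: [0.597, -0.203, 0.0209]
orientation: [-0.306, 0.637, -0.637, 0.308]
force: [0.2, 0.8, -0.8]
gripper_width: 0.0619
```

```bash
python3 -c "
from h import *
st()"
```

```text
t 19.25 pos [ 0.597  -0.203   0.0209] jaw -38.6 tilt [0.003 0.002] q [-0.24  0.62  0.67  1.68 -0.45  0.99 -0.09] w 0.0619
```

>>> apply_moves(deltas=[[[0,0,0],[0,0,0.05],1],[[0,0,0],[0,0.01,0.055],1],[[0,0,0.08],[-0.009,0.05,0.01],1],[[0,0,0.08],[-0.01,0.057,0],1],[[0,0,0.08],[-0.01,0.057,0],1],[[0,0,0.08],[-0.01,0.057,0],1],[[0,0,0.08],[-0.01,0.057,0],1],[[0,0,0.08],[-0.01,0.057,0],1],[[0,0,0.08],[-0.01,0.057,0],1],[[0,0,0.05],[-0.01,0.057,0],1]])

```text
t: 20.5
ee_pos: [0.5132, 0.2638, 0.141]
orientation: [0.484, -0.513, 0.514, -0.489]
force: [0.0, 0.3, -0.4]
gripper_width: 0.0617
```

```bash
python3 -c "
from h import *
st()"
```

```text
t 20.5 pos [0.5132 0.2638 0.141 ] jaw -3.1 tilt [0.005 0.004] q [-0.97  0.31  0.49  1.73 -0.16  1.13 -0.48] w 0.0617
```

>>> apply_moves(deltas=[[[-0.004,0.005,-0.01],[0.002,0.021,0],1],[[0,0,0],[0,0,-0.02],1],[[0,0,0],[0,0,-0.03],1],[[0,0,0],[0,0,-0.02],1],[[0,0,0],[0,0,0],1],[[0,0,0],[0,0,0],1],[[0,0,0],[0,0,0],1],[[0,0,0],[0,0,0],1],[[0,0,0],[0,0,0],1],[[0,0,0],[0,0,0],1]])

```text
t: 21.75
ee_pos: [0.514, 0.2931, 0.0723]
orientation: [-0.485, 0.514, -0.513, 0.488]
force: [0.5, -0.2, -0.5]
gripper_width: 0.0618
```

```bash
python3 -c "
from h import *
st();snap('wrist','w6')"
```

```text
t 21.75 pos [0.514  0.2931 0.0723] jaw -3.1 tilt [0.003 0.004] q [-0.97  0.42  0.46  1.75 -0.22  1.01 -0.48] w 0.0618
```

View pics/w6.png

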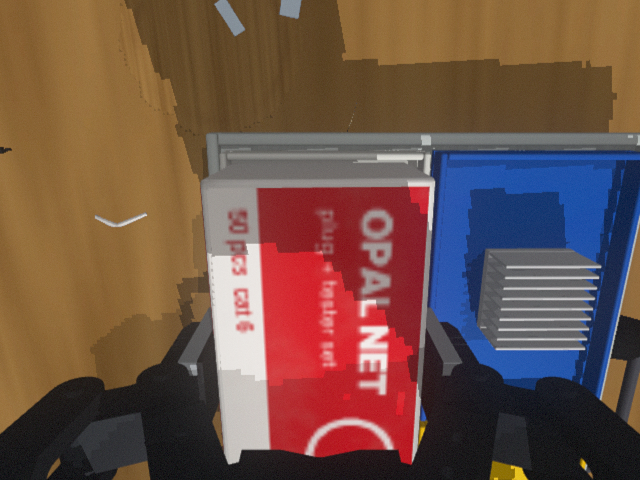

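Run:
```python
from h import *
p=np.array([w('w6',*q,.1024) for q in [(203,182),(435,180)]])
b=np.array([w('w6',*q,.034) for q in [(223,155),(430,154)]])
print(p,p.mean(0),b,b.mean(0))
for q in (p,b): e=q[1]-q[0];print(np.linalg.norm(e),np.degrees(np.arctan2(*e[[1,0]])))
th=np.radians(-3.7);y=np.array([-np.sin(th),np.cos(th)])
print('carton centre',p.mean(0)[:2]-.055*y,'bin centre',b.mean(0)[:2]-.063*y)
```

```text
[[0.4858 0.3501 0.1024]
 [0.5463 0.3475 0.1024]] [0.51605 0.3488  0.1024 ] [[0.4767 0.3515 0.034 ]
 [0.5619 0.3474 0.034 ]] [0.5193  0.34945 0.034  ]
0.060555841997283796 -2.4607837933222365
0.08529859318886795 -2.755065913458162
carton centre [0.51250072 0.29391464] bin centre [0.51523446 0.28658132]
```

>>> apply_moves(deltas=[[[-0.004,0.003,-0.008],[0.003,-0.008,0],1],[[0,0,0],[0,0,-0.01],1],[[0,0,0],[0,0,-0.01],1],[[0,0,0],[0,0,0],1],[[0,0,0],[0,0,0],1],[[0,0,0],[0,0,0],1],[[0,0,0],[0,0,0],1],[[0,0,0],[0,0,0],1],[[0,0,0],[0,0,0],1],[[0,0,0],[0,0,0],1]])

```text
t: 23.05
ee_pos: [0.5171, 0.2845, 0.0508]
orientation: [-0.484, 0.515, -0.515, 0.484]
force: [-0.5, -0.3, -1.1]
gripper_width: 0.0618
```

```bash
python3 -c "
from h import *
st()"
```

```text
t 23.05 pos [0.5171 0.2845 0.0508] jaw -3.6 tilt [-0. -0.] q [-0.95  0.45  0.45  1.77 -0.23  0.98 -0.47] w 0.0618
```

>>> apply_moves(deltas=[[[0,0,0],[0,0,-0.01],1],[[0,0,0],[0,0,-0.005],1],[[0,0,0],[0,0,0],1],[[0,0,0],[0,0,0],-0.65],[[0,0,0],[0,0,0],-0.65],[[0,0,0],[0,0,0],-0.65],[[0,0,0],[0,0,0.03],-0.65],[[0,0,0],[0,0,0.05],-0.8],[[0,0,0],[0,0,0.05],-1],[[0,0,0],[0,0,0],-1]])

```text
t: 24.3
ee_pos: [0.5167, 0.284, 0.1688]
orientation: [0.484, -0.515, 0.515, -0.484]
force: [0.5, -0.0, -0.4]
gripper_width: 0.0858
```

```bash
python3 -c "
from h import *
st();snap('wrist','w7')"
```

```text
t 24.3 pos [0.5167 0.284  0.1688] jaw -3.6 tilt [-0. -0.] q [-0.99  0.31  0.5   1.66 -0.16  1.2  -0.52] w 0.0858
```

View pics/w7.png

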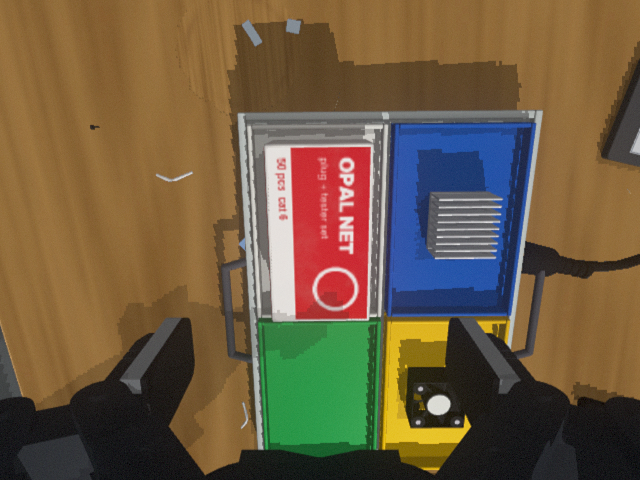

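Run:
```python
from h import *
p=np.array([w('w7',*q,.065) for q in [(267,145),(372,146),(369,320),(272,320)]]);print(p,p.mean(0))
for a,b in((0,1),(3,2),(0,3),(1,2)): e=p[b]-p[a];print(np.linalg.norm(e),np.degrees(np.arctan2(e[1],e[0])))
b=np.array([w('w7',*q,.034) for q in [(249,123),(383,122),(381,320),(260,320)]]);print(b,b.mean(0))
```

```text
[[0.4903 0.3414 0.065 ]
 [0.5487 0.3373 0.065 ]
 [0.544  0.2302 0.065 ]
 [0.4831 0.234  0.065 ]] [0.516525 0.285725 0.065   ]
0.058543744328493325 -4.015888471313689
0.061018439835839856 -3.570477108659865
0.10764107022879321 -93.83531909713332
0.10720307831401112 -92.51276839054756
[[0.4767 0.3534 0.034 ]
 [0.5594 0.3489 0.034 ]
 [0.5554 0.2138 0.034 ]
 [0.4698 0.219  0.034 ]] [0.515325 0.283775 0.034   ]
```

>>> apply_moves(deltas=[[[0,0,0],[0.004,-0.058,0],-1],[[0,0,0],[0.006,-0.06,0],-1],[[0,0,0.03],[0.006,-0.06,0],-1],[[0,0,0.03],[0.006,-0.06,0],-1],[[0,0,0.03],[0.006,-0.06,0],-1],[[0,0,0.03],[0.006,-0.06,0],-1],[[0,0,0.03],[0.006,-0.06,0],-1],[[0,0,0.03],[0.006,-0.06,0],-1],[[0,0,0.03],[0.006,-0.06,0],-1],[[0,0,0],[0.006,-0.06,0],-1]])

```text
t: 25.6
ee_pos: [0.5663, -0.3249, 0.1533]
orientation: [0.545, -0.46, 0.452, -0.536]
force: [0.3, -0.0, -0.4]
gripper_width: 0.0851
```

>>> apply_moves(deltas=[[[0,0,0],[0.016,-0.04,0],-1],[[0,0,0],[0,0,-0.03],-1],[[0,0,0],[0,0,-0.03],-1],[[0,0,0],[0,0,0],-1],[[0,0,0],[0,0,0],-1],[[0,0,0],[0,0,0],-1],[[0,0,0],[0,0,0],-1],[[0,0,0],[0,0,0],-1],[[0,0,0],[0,0,0],-1],[[0,0,0],[0,0,0],-1]])

```text
t: 26.85
ee_pos: [0.5785, -0.3726, 0.0882]
orientation: [0.545, -0.463, 0.453, -0.532]
force: [-0.3, -0.1, -0.9]
gripper_width: 0.0855
```

```bash
python3 -c "
from h import *
st();snap('wrist','w8')"
```

```text
t 26.85 pos [ 0.5785 -0.3726  0.0882] jaw 9.2 tilt [-0.022 -0.005] q [ 0.04  0.67  0.68  1.45 -0.41  1.19  0.93] w 0.0855
```

View pics/w8.png

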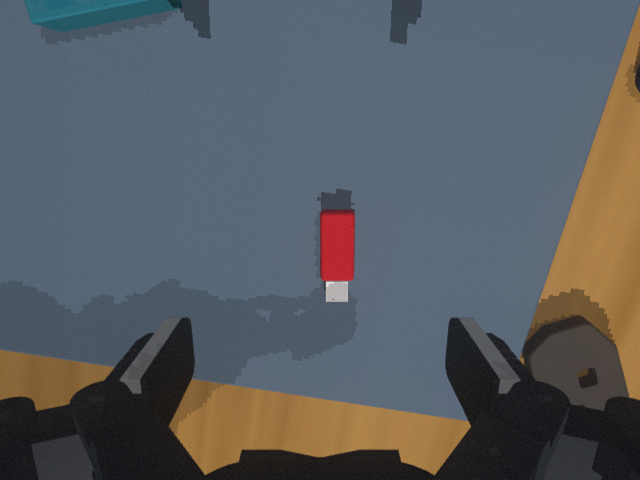

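Run:
```python
from h import *
p=np.array([w('w8',*q,.016) for q in [(320.5,211),(354.5,211),(353.5,280),(321,280)]]);print(p,p.mean(0))
for a,b in((0,1),(3,2),(0,3),(1,2)): e=p[b]-p[a];print(np.linalg.norm(e),np.degrees(np.arctan2(e[1],e[0])))
```

```text
[[ 0.5726 -0.348   0.016 ]
 [ 0.5896 -0.3452  0.016 ]
 [ 0.596  -0.3821  0.016 ]
 [ 0.5789 -0.3851  0.016 ]] [ 0.584275 -0.3651    0.016   ]
0.017229045243425428 9.35297925009314
0.017361163555476348 9.950626687951608
0.03763110415600373 -80.3624618870691
0.03745090119075906 -80.1604063820972
```

>>> apply_moves(deltas=[[[0.005,-0.022,0.009],[0.006,0.0075,0],-0.2],[[0,0,0],[0,0,-0.025],-0.2],[[0,0,0],[0,0,-0.025],-0.2],[[0,0,0],[0,0,-0.01],-0.2],[[0,0,0],[0,0,0],-0.2],[[0,0,0],[0,0,0],-0.2],[[0,0,0],[0,0,0],-0.2],[[0,0,0],[0,0,0],-0.2],[[0,0,0],[0,0,0],-0.2],[[0,0,0],[0,0,0],-0.2]])

```text
t: 28.15
ee_pos: [0.588, -0.364, 0.0306]
orientation: [-0.539, 0.452, -0.458, 0.543]
force: [0.6, -0.2, 0.5]
gripper_width: 0.0512
```

```bash
python3 -c "
from h import *
st()"
```

```text
t 28.15 pos [ 0.588  -0.364   0.0306] jaw 9.9 tilt [ 0.01  -0.001] q [ 0.06  0.72  0.63  1.5  -0.46  1.07  0.97] w 0.0512
```

>>> apply_moves(deltas=[[[0,0.01,0],[-0.0035,-0.001,-0.01],-0.2],[[0,0,0],[0,0,-0.01],-0.2],[[0,0,0],[0,0,0],-0.2],[[0,0,0],[0,0,0],-0.2],[[0,0,0],[0,0,0],1],[[0,0,0],[0,0,0],1],[[0,0,0],[0,0,0],1],[[0,0,0],[0,0,0],1],[[0,0,0],[0,0,0],1],[[0,0,0],[0,0,0],1]], grip_force=25)

```text
t: 29.4
ee_pos: [0.5842, -0.365, 0.0091]
orientation: [0.542, -0.455, 0.455, -0.541]
force: [0.1, 0.3, 0.6]
gripper_width: 0.0173
```

```bash
python3 -c "
from h import *
st()"
```

```text
t 29.4 pos [ 0.5842 -0.365   0.0091] jaw 9.9 tilt [-0.001 -0.001] q [ 0.06  0.74  0.62  1.51 -0.47  1.05  0.97] w 0.0173
```

>>> apply_moves(deltas=[[[0,0,0],[0,0,0.05],1],[[0,0,0],[0,0.01,0.055],1],[[0,0,-0.03],[-0.009,0.05,0.02],1],[[0,0,-0.03],[-0.009,0.058,0],1],[[0,0,-0.03],[-0.009,0.058,0],1],[[0,0,-0.03],[-0.009,0.058,0],1],[[0,0,-0.03],[-0.009,0.058,0],1],[[0,0,-0.03],[-0.009,0.058,0],1],[[0,0,-0.03],[-0.009,0.058,0],1],[[0,0,-0.03],[-0.009,0.058,0],1]])

```text
t: 30.65
ee_pos: [0.5071, 0.1099, 0.1387]
orientation: [0.478, -0.52, 0.521, -0.479]
force: [1.6, -0.1, -0.4]
gripper_width: 0.017
```

```bash
python3 -c "
from h import *
st()"
```

```text
t 30.65 pos [0.5071 0.1099 0.1387] jaw -4.8 tilt [0.002 0.   ] q [-0.9   0.19  0.67  1.89 -0.13  1.1  -0.27] w 0.017
```

>>> apply_moves(deltas=[[[0,0,0.018],[0,0.04,0],1],[[0,0,0],[0,0,-0.02],1],[[0,0,0],[0,0,-0.03],1],[[0,0,0],[0,0,-0.03],1],[[0,0,0],[0,0,-0.015],1],[[0,0,0],[0,0,0],1],[[0,0,0],[0,0,0],1],[[0,0,0],[0,0,0],1],[[0,0,0],[0,0,0],1],[[0,0,0],[0,0,0],1]])

```text
t: 31.9
ee_pos: [0.5079, 0.1587, 0.0455]
orientation: [0.482, -0.514, 0.514, -0.49]
force: [0.7, -0.4, -0.6]
gripper_width: 0.0171
```

```bash
python3 -c "
from h import *
st()"
```

```text
t 31.9 pos [0.5079 0.1587 0.0455] jaw -3.2 tilt [0.008 0.007] q [-0.9   0.35  0.59  1.94 -0.25  0.91 -0.24] w 0.0171
```

>>> apply_moves(deltas=[[[-0.007,0.008,0],[0,0,-0.012],1],[[0,0,0],[0,0,-0.009],1],[[0,0,0],[0,0,0],1],[[0,0,0],[0,0,0],0.2],[[0,0,0],[0,0,0],0.2],[[0,0,0],[0,0,0],0.2],[[0,0,0],[0,0,0.03],0.2],[[0,0,0],[0,0,0.05],0],[[0,0,0],[0,0,0.06],-1],[[0,0,0],[-0.03,-0.03,0.06],-1]])

```text
t: 33.15
ee_pos: [0.4803, 0.1333, 0.2152]
orientation: [0.489, -0.513, 0.514, -0.484]
force: [-0.1, 1.2, 0.0]
gripper_width: 0.0775
```

>>> apply_moves(deltas=[[[0,0,0],[0,-0.058,0],-1],[[0,0,0],[0,-0.05,0],-1],[[0,0,0],[0,-0.02,0],-1],[[0,0,0],[0,0,0],-1],[[0,0,0],[0,0,0],-1],[[0,0,0],[0,0,0],-1],[[0,0,0],[0,0,0],-1],[[0,0,0],[0,0,0],-1],[[0,0,0],[0,0,0],-1],[[0,0,0],[0,0,0],-1]])

```text
t: 34.4
ee_pos: [0.4809, 0.005, 0.2202]
orientation: [0.486, -0.512, 0.513, -0.488]
force: [-0.7, -0.7, 0.3]
gripper_width: 0.0853
```

```bash
python3 -c "
from h import *
st();snap('wrist','w9');snap('top','t9')
a=cv2.imread('pics/w9.png');b=cv2.imread('pics/t9.png')[190:330,170:500]
c=np.zeros((600,640,3),np.uint8);c[:320,:640]=a[:320];c[320:320+271]=cv2.resize(b,(640,271),interpolation=cv2.INTER_CUBIC);cv2.imwrite('pics/c9.png',c)"
```

```text
t 34.4 pos [0.4809 0.005  0.2202] jaw -2.9 tilt [0.003 0.002] q [-0.88 -0.02  0.78  1.88  0.01  1.27 -0.15] w 0.0853
```

View pics/c9.png

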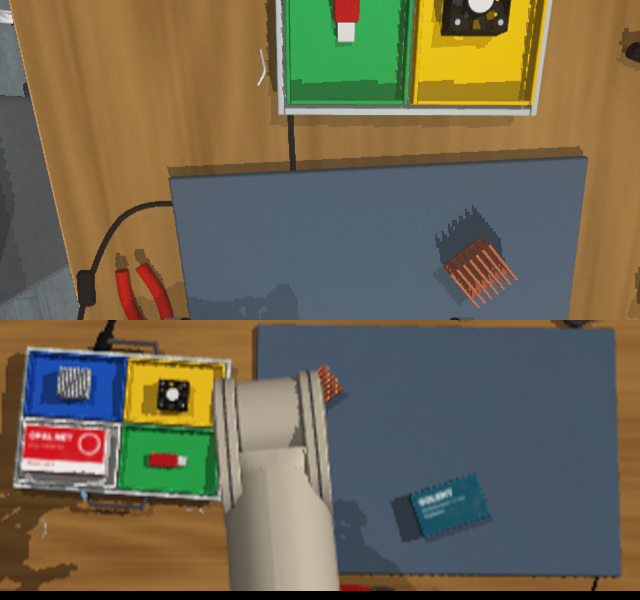

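```bash
python3 -c "
from h import *
print(workorder.hand_in())"
```

```text
the job is handed in; nothing more can be done
None
```

All four items are in their bins, placed in the order you asked: silver heatsink (fins up) in blue, fan in yellow, red-and-white carton in white, red USB stick in green. I handed the job in at about 34.4 s on the robot's clock, against the 109 s limit. The order report gave no verdict.

- **Final pictures:** after I moved the arm clear, the top and wrist views show each item inside its bin. The copper heatsink and teal carton look to be where they started.
- **Flatness:** the carton's measured corners match it lying flat on the floor of its bin. For the other three I judged flatness only by eye from the pictures.
- **Problems along the way:** fast descents drifted up to about 15 mm off target. I corrected this before every grasp except the first: the heatsink was gripped about 5 mm off the measured centre, but the grip held. No check failed, and force readings at the end of each move stayed under 3 N.

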